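Load the label roll into the sprung-spindle dispenser

ROBOT

A 6-joint arm with a two-finger parallel gripper is mounted at the origin on the work surface. World frame = base frame: x ahead of the robot, y to its left, z up, the work surface at z = 0. Lengths are in m, angles in rad, forces in N, time in s.
With the tool pointing down it reaches from about 0.375 to 0.975 m from the base axis. Payload 3.8 kg.
Tool frame: the origin (TCP) lies at the very end of the fingers, on their centre line; the grasp point (between the pads) lies 19 mm behind it; z points along the fingers, y is the line along which they close (so a half turn about z gives the same grasp; the last joint's range is limited). The gripper opens to 85 mm and grips with 20 to 120 N. Pads are 22 mm wide; open, the fingers measure 114 mm over their backs; the gripper's body (76 mm by 85 mm) begins 54 mm behind the grasp point. The pads swing forward as they close: fully open they stand 13 mm farther back than shut.
Start: joints at [-1.255, 0.264, 1.604, -0, 1.274, -0.037], TCP at [0.233, -0.633, 0.21] pointing down, gripper open.
Joint ranges: [-2.63, 2.63], [-0.94, 2.18], [0.31, 2.57], [-1.31, 4.45], [0, 2.66], [-2.55, 2.55]. Speed limits (rad/s): [2.57, 2.57, 3.14, 3.14, 3.14, 3.14].

INTERFACE

Orientations are given as a rotation vector (axis times angle).
In Python, from workcell import read_state, read_camera, calibration, finish_job gives the robot as it stands.
- The arm moves only by the tool step_arm, never from a script. Its argument "commands" is a list of rows, each an object of numbers: "fingers": the gripper's target within -1 to 1 (shut at 1, half-way at 0, fully open at -1); "dx", "dy", "dz": the shift along the tool's x, y, z in m; "roll": the turn about the tool's z in degrees. In form: [{"fingers": .., "dx": .., "dy": .., "dz": .., "roll": ..}, ...]. A call has 1 to 8 rows; each row is the pose to reach, as a shift and turn from the pose commanded when the call began, along the tool's axes at that moment; what a row does not reach only later rows make up. A row lasts 1/8 s, in which the tool goes at most 62.5 mm and 10.7 degrees, less where a joint would pass 70% of its speed; a pose out of reach is approached as far as the arm can. A call with a gripper value outside its range is refused whole. The fingers move at their own pace and stop on an object; "squeeze" is the grip in N (left out, the last holds). Time passes only in rows, so rows that repeat a pose let the fingers close. It gives the time, the measured TCP pose, the force, the opening and the grip force at its end, in the units of the state.
- read_state(): the state, without advancing time (a new reading comes with each control period).
- read_camera(name): name is "side" or "top" or "wrist"; returns (picture, depth): 420x560x3 uint8, blue, green, red; 420x560 float32, m along the optical axis (not along the pixel's ray), 0 where there is no reading.
- calibration(name): a dict with "intrinsics" (3x3 intrinsics, pixels), "k1" (the pictures are not rectified: a ray, as slopes to the right and down, at radius r is drawn at 1 + k1 r^2 times it, then the intrinsics apply), "world_to_cam" (4x4, takes a point from world to camera coordinates). Camera axes: x right, y up, looking along -z (the intrinsics and any distortion apply to the point x, -y, -z); pixel columns grow to the right and rows downward; lengths in m; the calibration is good to about 2 mm. A picture is of the moment at which its call begins: read the wrist's pose just before it. calibration takes no time and is no camera call; for the wrist camera it gives the pose at the moment of the call.
- finish_job(): hands the job in; it is judged then, once.
The state is a dict: "time": time; "q": joint angles; "joint_vel": joint speeds; "joint_torque": joint torques, N m; "tool_pos": TCP position; "tcp_rot": TCP orientation; "wrist_force": force on the tool from outside, world axes, zero at the start; "torque": the same for the moment, N m; "width": opening from 0.0 (shut) to 1.0 (fully open); "grip_force": force on a finger pad.
Only numpy, scipy, OpenCV 4.12 (cv2) and the standard library are available. Lean on these libraries where they do the work, as an engineer would, in place of code of your own. Each camera call takes 0.05 s, during which the arm holds its last target. There are 200 camera calls.

TASK

Take the label roll on its spring-loaded spindle from the V-notched rest and fit it between the two end cups of the white dispenser stand: push the sprung end into one cup, squeeze the spring without forcing it, swing the other end in and let it spring out into the opposite cup, so that the spindle hangs level in both cups. Let go, and leave the other things on the bench where they are.

Things in the scene. Friction and masses are not known exactly. Their poses are not given: they have to be found in the camera images.
- spindle: Spindle with a white label roll, 220 g (+-30 %). Origin on the axis at the roll's middle; y along the spindle to the sprung end. Roll 46 mm in diameter, 40 mm long. Overall 177 mm: both tips are 88.5 mm from the origin while the spring is free. It may spin about y; only that axis matters. Either end may go in either cup, but the sprung end has to go in first.
- plain_tip (a point): Tip of the plain end, on the axis at y = -88.5 mm of the spindle. Grey shaft 16 mm in diameter from the roll to y = -75, then a rigid nose 13 mm in diameter to this tip.
- sleeve_end (a point): End of the rigid grey sleeve (16 mm in diameter) on the sprung side, at y = +63 mm of the spindle. From it sticks out a bare steel plunger, 13 mm in diameter with dark spring rings, tip 25.5 mm farther on when free. It pushes in by up to 16 mm: starts to move at 5 N, 0.5 N more per mm (12 N at 14 mm), then goes solid.
- stand: Dispenser stand, fixed: white base plate 90 x 250 x 10 mm. Origin at the centre of its underside; z up, y along the cup axis. On it an aluminium yoke with a post at each end (34 mm wide, top 79 mm above the bench, cross bar 23 mm high) carrying two identical white cups that face each other. More than 30 N between spindle and stand counts as forcing it.
- cup_axis (a point): Point of the stand 62 mm above its origin, on the common axis (stand's y) of the cups. The yoke is clamped with its middle ANYWHERE from -18 to +18 mm along y from here; no pose shows where: feel for the cup, or look. It stays put.
- cup_pair (a point): Same point as cup_axis. Cup mouths are 160 mm apart (80 mm either side of the yoke's middle). Each cup is a blind flared recess 7 mm deep, 20 mm in diameter at the mouth, 18 mm at the bottom, 29 mm outside. With the sprung end bottomed in one cup, the plunger must be in by about 10 mm before the plain end clears the other mouth; home in both cups it stays in by 3 mm.
- rest: White plastic rest, fixed: a foot 70 x 100 x 8 mm with two V-notched plates 74 mm apart (along its y) that carry the spindle by its shaft, level, axis 45 mm above the bench, along the rest's y. Origin at the centre of its underside.
- spare_roll: Bystander: spare label roll standing on end, 46 mm in diameter, 50 mm high, origin at the centre of its underside.
- slide_box: Bystander: grey slide box, 100 x 80 x 32 mm, origin at the centre of its underside.
- jar_a: Bystander: specimen jar, 52 mm in diameter, 65 mm high, origin at the centre of its underside.
- jar_b: Bystander: second specimen jar, like jar_a.
- dropper: Bystander: amber dropper bottle, 38 mm in diameter, 85 mm high, origin at the centre of its underside.
- spatula: Bystander: small steel spatula lying flat, 150 mm long, along its x.
Not all that is in view belongs to the job. Leave any purple or turquoise look-alike of the spindle alone.

How it is judged:
By the outcome, as a careful person would: the job done as asked, in the order asked, and still so for the second after the job is handed in, with the robot touching nothing.
It also fails if it takes over 50 s, if anything falls off the work surface, if the arm or the gripper's body presses on something with over 40 N, if the wrist force passes 120 N, or if a joint passes its speed limit or range.

## Working session

There is one attempt and no reset: what is moved stays moved. The work goes in short steps, Python scripts to look and compute and a tool call to move; the robot and the scene stay as the last step left them, time stands still between calls to the robot, and variables do not carry over. Pictures are saved under pics/ and viewed, at most 10 in all, crops included, and the job is handed in when it is done.

Besides the shell and the picture viewer there is one more tool, called after "Call:" in YAML: its name, and indented under it one key for each argument. step_arm: Moves the arm, as the interface text tells. Its arguments: {"type":"object","properties":{"commands":{"type":"array","items":{"type":"object","properties":{"fingers":{"type":"number"},"dx":{"type":"number"},"dy":{"type":"number"},"dz":{"type":"number"},"roll":{"type":"number"}}}},"squeeze":{"type":"number"}},"required":["commands"]}

```bash
mkdir -p pics; ls; cat > h.py <<'E'
import numpy as np, cv2
from workcell import *
from scipy.spatial.transform import Rotation as R
def pts(name,d=None,cal=None,uv=None):
    c=cal or calibration(name);K=np.array(c["intrinsics"],float);T=np.linalg.inv(np.array(c["world_to_cam"]))
    dist=np.array([c["k1"],0,0,0,0],float)
    n=cv2.undistortPoints(np.array(uv,float).reshape(-1,1,2),K,dist).reshape(-1,2)
    dirs=np.c_[n[:,0],-n[:,1],-np.ones(len(n))]@T[:3,:3].T
    return T[:3,3],dirs
def onplane(name,uv,z,cal=None):
    o,d=pts(name,uv=uv,cal=cal); return o+d*((z-o[2])/d[:,2])[:,None]
def cloud(name,dep,cal=None):
    h,w=dep.shape;u,v=np.meshgrid(np.arange(w),np.arange(h))
    o,d=pts(name,uv=np.c_[u.ravel(),v.ravel()],cal=cal)
    return (o+d*dep.ravel()[:,None]).reshape(h,w,3)
def shot(name,tag):
    cal=calibration(name);im,dep=read_camera(name);cv2.imwrite(f"pics/{tag}.png",im);np.savez(f"{tag}.npz",im=im,dep=dep)
    import pickle;pickle.dump(cal,open(f"{tag}.pkl","wb"));return im,dep,cal
E
python3 - <<'E'
from h import *
a=shot("top","top0");b=shot("side","side0")
for n in("top","side"):
  c=calibration(n);T=np.linalg.inv(np.array(c["world_to_cam"]));print(n,T.round(3),c["intrinsics"],c["k1"])
print(read_state())
E
```

```text
pics
top [[ 0.028  0.998 -0.064  0.407]
 [-0.999  0.029  0.017  0.119]
 [ 0.019  0.064  0.998  1.61 ]
 [ 0.     0.     0.     1.   ]] [[448.7942325    0.         284.38073025]
 [  0.         448.7942325  215.2758684 ]
 [  0.           0.           1.        ]] -0.08959171357956026
side [[-0.983  0.121 -0.138  0.323]
 [-0.184 -0.693  0.697  0.955]
 [-0.011  0.71   0.704  0.929]
 [ 0.     0.     0.     1.   ]] [[452.80657806   0.         276.61778096]
 [  0.         452.80657806 209.11011123]
 [  0.           0.           1.        ]] -0.036452028328118384
{'time': 0.1, 'q': array([-1.25489499e+00,  2.64713446e-01,  1.60525532e+00,  2.91734479e-05,
        1.27371254e+00, -3.68768258e-02]), 'joint_vel': array([ 4.85533333e-05, -1.36439016e-03, -2.79536037e-03, -1.29718351e-04,
        3.30634476e-04,  1.88089051e-04]), 'joint_torque': array([ 5.75695085e-04, -5.16704750e+01, -3.68590057e+01,  2.79807682e-05,
        6.33088377e-03, -1.87391862e-05]), 'tool_pos': array([ 0.23301637, -0.63274072,  0.20885291]), 'tcp_rot': array([-3.09080913e+00, -5.50896721e-01,  4.12585007e-04]), 'wrist_force': array([-0.28741005, -1.30816609, -0.5380167 ]), 'torque': array([ 0.043038  , -0.00803262,  0.06087164]), 'grip_force': 0.0, 'width': 1.0024918642832512}
```

View pics/top0.png

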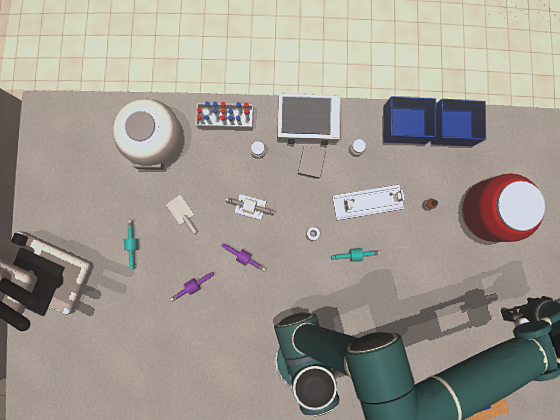

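View pics/side0.png

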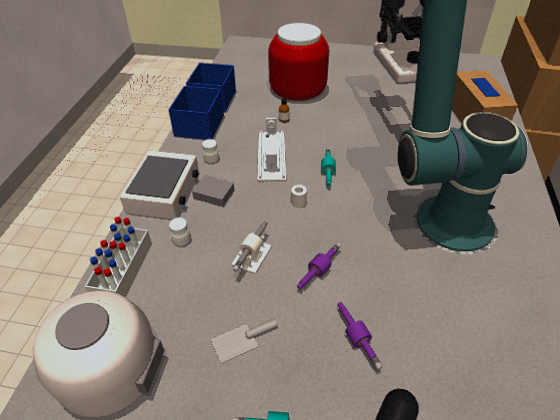

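The target is the white roll on the rest, at top (250,206) and side (252,245). The look-alikes are purple at top (244,257) and (192,287), turquoise at (132,245) and (355,255), and the spare roll at (313,233). By description, the one on the white V-rest is right. The stand is at top (368,202). I'll check with a close crop.

```bash
python3 - <<'E'
from h import *
import pickle
t=np.load("top0.npz");s=np.load("side0.npz")
A=cv2.resize(t["im"][180:230,215:290],None,fx=5,fy=5,interpolation=2);B=cv2.resize(t["im"][175:225,325:410],None,fx=4.7,fy=5,interpolation=2)
C=cv2.resize(s["im"][210:280,220:295],None,fx=5,fy=4.5,interpolation=2);D=cv2.resize(s["im"][110:185,235:310],None,fx=5.3,fy=4.2,interpolation=2)
f=lambda x:cv2.resize(x,(400,300))
cv2.imwrite("pics/crop1.png",np.vstack([np.hstack([f(A),f(B)]),np.hstack([f(C),f(D)])]))
P=cloud("top",t["dep"]);
for nm,(v0,v1,u0,u1),zl,zh in [("roll",(185,225,215,285),.055,.08),("shaft",(185,225,215,285),.04,.08),("stand",(175,225,325,410),.004,.016),("posts",(175,225,325,410),.04,.09)]:
  q=P[v0:v1,u0:u1].reshape(-1,3);q=q[(q[:,2]>zl)&(q[:,2]<zh)]
  r=cv2.minAreaRect(q[:,:2].astype(np.float32)*1000);print(nm,len(q),q.mean(0).round(4),r, q[:,2].max())
Q=cloud("side",s["dep"])
for nm,(v0,v1,u0,u1),zl,zh in [("roll",(210,280,220,285),.055,.08),("shaft",(210,280,220,285),.04,.08),("stand",(110,185,250,295),.004,.016),("posts",(110,185,250,295),.04,.09)]:
  q=Q[v0:v1,u0:u1].reshape(-1,3);q=q[(q[:,2]>zl)&(q[:,2]<zh)]
  r=cv2.minAreaRect(q[:,:2].astype(np.float32)*1000);print(nm,len(q),q.mean(0).round(4),r,q[:,2].max())
E
```

```text
roll 142 [0.5374 0.2154 0.063 ] ((541.1363525390625, 226.18862915039062), (144.02333068847656, 38.687164306640625), 73.07475280761719) 0.07315651782574872
shaft 340 [0.5372 0.2162 0.055 ] ((538.18359375, 217.9052734375), (176.3749542236328, 44.836605072021484), 76.06568908691406) 0.07315651782574872
stand 1020 [ 0.5678 -0.1955  0.0087] ((576.6312866210938, -206.09564208984375), (178.9925537109375, 310.1363525390625), 1.6772193908691406) 0.01599147912590082
posts 137 [ 0.5699 -0.2228  0.0705] ((569.69482421875, -219.61505126953125), (33.81876754760742, 199.71849060058594), 11.404126167297363) 0.08405094578383543
roll 221 [0.5366 0.2247 0.0632] ((540.4635620117188, 233.0586700439453), (64.1458969116211, 40.575313568115234), 80.17735290527344) 0.0711477388863141
shaft 578 [0.5373 0.2293 0.0544] ((537.6685180664062, 222.4127960205078), (177.7904052734375, 44.1837272644043), 76.4604721069336) 0.0711477388863141
stand 654 [ 0.5633 -0.1839  0.0094] ((581.0732421875, -271.6197204589844), (149.52618408203125, 414.84051513671875), 12.203485488891602) 0.015968515031559938
posts 279 [ 0.5677 -0.2257  0.0614] ((573.1370849609375, -263.1322326660156), (62.69794464111328, 306.3793029785156), 2.444643497467041) 0.08245750414888242
```

View pics/crop1.png

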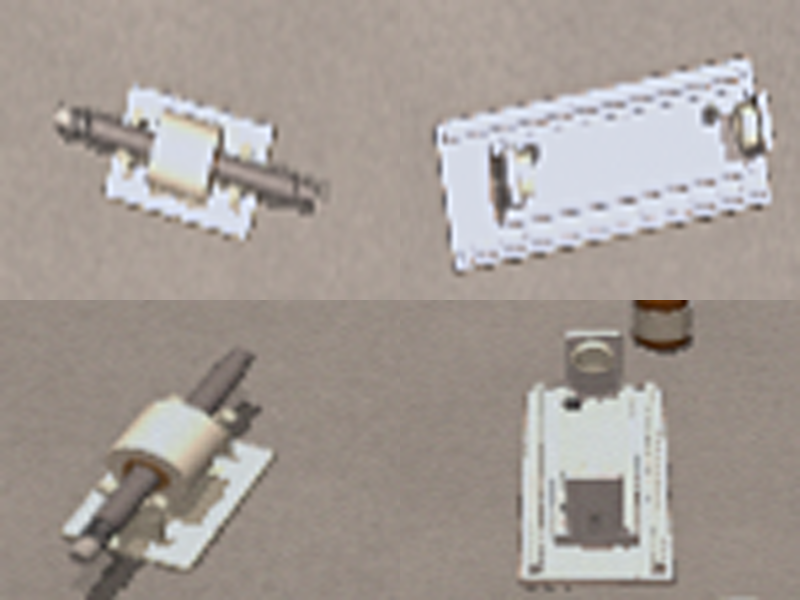

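The crop confirms the white roll with grey shaft on the V-rest. A bright, ringed tip shows at its left (+y) end, at about crop (65,125), and looks like the plunger. The yoke sits toward the stand's -y end. Next I'll look closer with the wrist camera on the way.

```bash
cat >> h.py <<'E'
def go(p,yaw):
    s=read_state();M=R.from_rotvec(s["tcp_rot"]).as_matrix()
    y0=np.degrees(np.arctan2(M[1,0],M[0,0]));d=M.T@(np.array(p)-s["tool_pos"])
    r=-((yaw-y0+180)%360-180)
    print("t",round(s["time"],2),"pos",s["tool_pos"].round(4),"yaw",y0.round(2),"tilt",M[:,2].round(4),"F",s["wrist_force"].round(1),"-> dx dy dz",d.round(4),"roll",round(r,2))
E
python3 - <<'E'
from h import *
go([.57,-.22,.27],101.4)
c=calibration("wrist");T=np.linalg.inv(np.array(c["world_to_cam"]));s=read_state();M=R.from_rotvec(s["tcp_rot"]).as_matrix()
print((M.T@(T[:3,3]-s["tool_pos"])).round(3),(M.T@T[:3,:3]).round(2),c["intrinsics"][0])
E
```

```text
t 0.1 pos [ 0.233  -0.6327  0.2089] yaw 20.21 tilt [-6.e-04  2.e-03 -1.e+00] F [-0.3 -1.3 -0.5] -> dx dy dz [ 0.4588 -0.271  -0.0605] roll -81.19
[ 0.076  0.    -0.163] [[ 0.    0.95  0.3 ]
 [ 1.   -0.    0.  ]
 [ 0.    0.3  -0.95]] [376.52314594   0.         282.7228914 ]
```

Call:
step_arm:
  commands:
    - {"fingers": -1,"dx": 0.058,"dy": -0.034,"dz": -0.03,"roll": -10}
    - {"dx": 0.115,"dy": -0.068,"dz": -0.03,"roll": -20}
    - {"dx": 0.172,"dy": -0.102,"dz": -0.03,"roll": -30}
    - {"dx": 0.23,"dy": -0.136,"dz": -0.03,"roll": -40}
    - {"dx": 0.287,"dy": -0.17,"dz": -0.03,"roll": -50}
    - {"dx": 0.344,"dy": -0.204,"dz": -0.03,"roll": -60}
    - {"dx": 0.401,"dy": -0.238,"dz": -0.03,"roll": -70}
    - {"dx": 0.459,"dy": -0.271,"dz": -0.03,"roll": -81}

```text
invalid input
```

Call:
step_arm:
  commands:
    - {"fingers": -1}
    - {"fingers": -1}
    - {"fingers": -1}

```text
invalid input
```

```bash
python3 - <<'E'
from h import *
shot("wrist","w1");go([.57,-.22,.24],101.4)
E
```

```text
t 0.15 pos [ 0.233  -0.6328  0.209 ] yaw 20.21 tilt [-6.0e-04  1.7e-03 -1.0e+00] F [ 0.4 -0.2  0.2] -> dx dy dz [ 0.4589 -0.271  -0.0305] roll -81.19
```

View pics/w1.png

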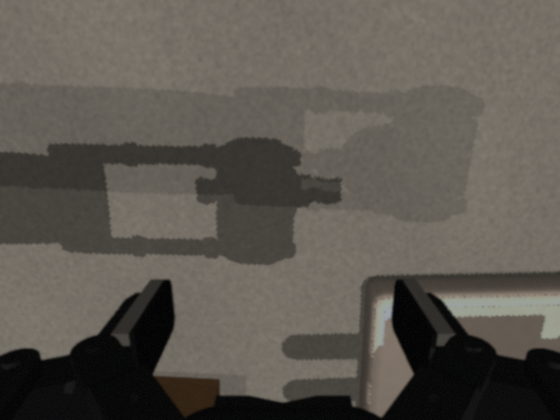

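The moves were refused, so the picture shows only bare bench and shadows at the start pose. It does show the fingers at the bottom edge, so the TCP sits near (283,420). I'll resend with every field filled.

Call:
step_arm:
  commands:
    - {"fingers": -1,"dx": 0.058,"dy": -0.034,"dz": -0.03,"roll": -10}
    - {"fingers": -1,"dx": 0.115,"dy": -0.068,"dz": -0.03,"roll": -20}
    - {"fingers": -1,"dx": 0.172,"dy": -0.102,"dz": -0.03,"roll": -30}
    - {"fingers": -1,"dx": 0.23,"dy": -0.136,"dz": -0.03,"roll": -40}
    - {"fingers": -1,"dx": 0.287,"dy": -0.17,"dz": -0.03,"roll": -50}
    - {"fingers": -1,"dx": 0.344,"dy": -0.204,"dz": -0.03,"roll": -60}
    - {"fingers": -1,"dx": 0.39,"dy": -0.231,"dz": -0.03,"roll": -70}
    - {"fingers": -1,"dx": 0.39,"dy": -0.231,"dz": -0.03,"roll": -81}
  squeeze: 60

```text
time: 1.15
tool_pos: [0.521, -0.2787, 0.2397]
tcp_rot: [-1.987, -2.433, -0.001]
wrist_force: [0.1, -0.2, -0.8]
width: 0.999
grip_force: 0.0
```

Call:
step_arm:
  commands:
    - {"fingers": -1,"dx": 0,"dy": 0,"dz": 0,"roll": 0}
    - {"fingers": -1,"dx": 0,"dy": 0,"dz": 0,"roll": 0}

```text
time: 1.4
tool_pos: [0.5188, -0.2823, 0.2398]
tcp_rot: [-2.002, -2.421, 0.001]
wrist_force: [0.0, 0.3, -0.1]
width: 1.005
grip_force: 0.0
```

```bash
python3 - <<'E'
from h import *
shot("wrist","w2");go([.57,-.22,.24],101.4)
E
```

```text
t 1.45 pos [ 0.5187 -0.2827  0.2399] yaw 100.79 tilt [-7.e-04 -2.e-04 -1.e+00] F [0.5 0.2 0.7] -> dx dy dz [ 0.0519  0.0621 -0.0002] roll -0.61
```

View pics/w2.png

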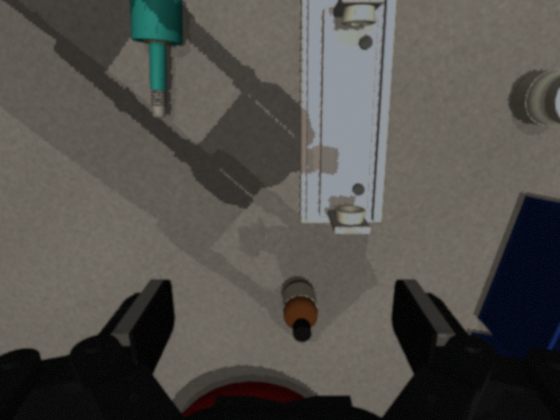

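This shows the stand with its -y cup at (351,213), its +y cup near (359,12) and the post at (352,230) overhanging the base end. The dropper is at (300,310). I'll centre the view to measure the cups.

Call:
step_arm:
  commands:
    - {"fingers": -1,"dx": 0.025,"dy": 0.025,"dz": 0,"roll": 0}
    - {"fingers": -1,"dx": 0.05,"dy": 0.05,"dz": 0,"roll": 0}
    - {"fingers": -1,"dx": 0.05,"dy": 0.05,"dz": 0,"roll": 0}
    - {"fingers": -1,"dx": 0.05,"dy": 0.05,"dz": 0,"roll": 0}

```text
time: 1.95
tool_pos: [0.5583, -0.2245, 0.24]
tcp_rot: [-2.001, -2.422, 0.001]
wrist_force: [0.3, 0.9, -0.4]
width: 1.002
grip_force: 0.0
```

```bash
python3 - <<'E'
from h import *
im,dep,cal=shot("wrist","w3");go([.57,-.22,.24],101.4)
P=cloud("wrist",dep,cal)
cv2.imwrite("pics/w3c.png",cv2.resize(im[30:330,170:420],None,fx=2,fy=2,interpolation=2))
np.save("P3.npy",P)
m=(dep>0)&(P[...,2]>.035)&(P[...,2]<.095)
m[275:]=0
n,l,st,ce=cv2.connectedComponentsWithStats(m.astype(np.uint8))
for i in range(1,n):
  if st[i,4]>60:
    q=P[l==i];print(st[i],q.mean(0).round(4),q[:,2].max().round(4),cv2.minAreaRect(q[:,:2].astype(np.float32)*1000))
E
```

```text
t 2.0 pos [ 0.5582 -0.2246  0.24  ] yaw 100.84 tilt [-5.e-04 -4.e-04 -1.e+00] F [-1.1 -0.5 -0.1] -> dx dy dz [0.0023 0.0124 0.    ] roll -0.56
[545   7  15  78 675] [ 0.7763 -0.0636  0.0416] 0.0549 ((776.9869995117188, -60.92653274536133), (13.464032173156738, 66.46159362792969), 21.237932205200195)
[  83   50   44   49 1865] [ 0.3808 -0.1614  0.0424] 0.0477 ((378.01409912109375, -161.7208709716797), (39.36311721801758, 40.56043243408203), 6.354778289794922)
[278  60  42  27 938] [ 0.5526 -0.129   0.0741] 0.0806 ((552.8701171875, -129.900634765625), (33.83639144897461, 19.669170379638672), 10.388152122497559)
[ 473  124   68   55 2852] [ 0.7551 -0.1582  0.0587] 0.067 ((759.5613403320312, -158.92672729492188), (47.863956451416016, 48.25056457519531), 54.5323600769043)
[ 482  249   78   26 1459] [ 0.8077 -0.2638  0.0595] 0.0948 ((824.2635498046875, -261.4187927246094), (83.26252746582031, 28.34010124206543), 21.34821128845215)
[280 251  35  24 717] [ 0.5869 -0.3024  0.0648] 0.0771 ((587.4666137695312, -302.60931396484375), (33.87534713745117, 15.088174819946289), 11.071651458740234)
```

View pics/w3c.png

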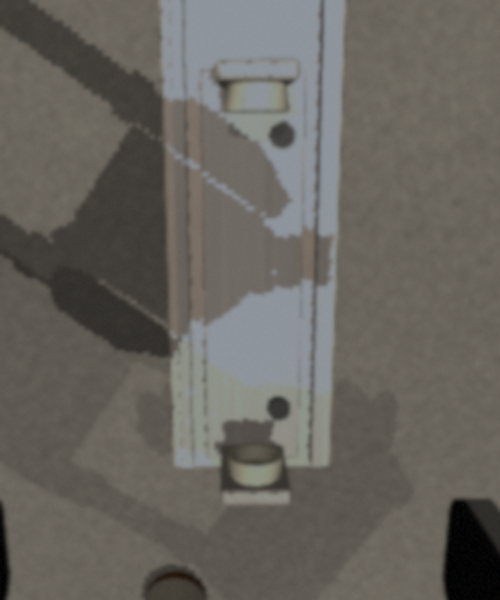

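The crop shows both cups: the +y mouth at about crop (257,110), and the -y cup at (256,465) on its overhanging post. Next I'll get the axis and mouths from the cloud.

```bash
python3 - <<'E'
from h import *
P=np.load("P3.npy");V=P.reshape(-1,3)
m=(V[:,2]>.035)&(V[:,2]<.095)&(abs(V[:,0]-.57)<.06)&(V[:,1]<-.1)&(V[:,1]>-.34)
V=V[m]
for yaw in (101.3,):
  a=np.radians(yaw);u=np.array([np.cos(a),np.sin(a)]);w=np.array([-u[1],u[0]]);o=np.array([.57,-.216])
  S=(V[:,:2]-o)@u;L=(V[:,:2]-o)@w
  for lo,hi in [(.04,.05),(.05,.06),(.06,.068),(.068,.074),(.074,.079),(.079,.085)]:
    k=(V[:,2]>=lo)&(V[:,2]<hi)
    for nm,kk in(("+",k&(S>0)),("-",k&(S<0))):
      if kk.sum()>5: print(lo,nm,kk.sum(),"S",np.percentile(S[kk],[1,10,50,90,99]).round(4),"L",np.percentile(L[kk],[1,50,99]).round(4))
E
```

```text
0.04 - 27 S [-0.0957 -0.0949 -0.094  -0.0822 -0.082 ] L [-0.0167  0.0136  0.0168]
0.05 + 19 S [0.0778 0.0787 0.079  0.0899 0.0903] L [-0.011   0.0062  0.0155]
0.05 - 219 S [-0.0952 -0.0937 -0.0854 -0.0818 -0.0812] L [-0.0164 -0.0005  0.0167]
0.06 + 63 S [0.0778 0.0789 0.0851 0.0899 0.0907] L [-0.0155  0.0106  0.0154]
0.06 - 99 S [-0.0955 -0.0941 -0.0892 -0.0816 -0.0811] L [-0.0163  0.0106  0.0166]
0.068 + 268 S [0.0784 0.08   0.0848 0.0887 0.0896] L [-0.0121 -0.001   0.0118]
0.068 - 243 S [-0.0947 -0.0939 -0.0894 -0.0823 -0.0814] L [-0.0157  0.001   0.0155]
0.074 + 491 S [0.0783 0.0807 0.0921 0.0967 0.0976] L [-0.0169 -0.0001  0.0162]
0.074 - 334 S [-0.1004 -0.0992 -0.0947 -0.0845 -0.0816] L [-0.0161  0.0001  0.0165]
0.079 + 88 S [0.0905 0.0913 0.0942 0.0966 0.0973] L [-0.016   0.0001  0.0155]
0.079 - 35 S [-0.0995 -0.0994 -0.0965 -0.0951 -0.0942] L [-0.0122  0.0022  0.0158]
```

Call:
step_arm:
  commands:
    - {"fingers": -1,"dx": 0.06,"dy": 0.009,"dz": 0,"roll": 3}
    - {"fingers": -1,"dx": 0.12,"dy": 0.018,"dz": 0,"roll": 6}
    - {"fingers": -1,"dx": 0.18,"dy": 0.027,"dz": 0,"roll": 9}
    - {"fingers": -1,"dx": 0.24,"dy": 0.036,"dz": 0,"roll": 12}
    - {"fingers": -1,"dx": 0.3,"dy": 0.045,"dz": 0.01,"roll": 15}
    - {"fingers": -1,"dx": 0.36,"dy": 0.054,"dz": 0.02,"roll": 20}
    - {"fingers": -1,"dx": 0.42,"dy": 0.063,"dz": 0.02,"roll": 24.5}
    - {"fingers": -1,"dx": 0.44,"dy": 0.064,"dz": 0.02,"roll": 24.5}

```text
time: 3.0
tool_pos: [0.5379, 0.2226, 0.2199]
tcp_rot: [-2.466, -1.945, -0.0]
wrist_force: [-0.1, -2.0, -0.5]
width: 1.001
grip_force: 0.0
```

Call:
step_arm:
  commands:
    - {"fingers": -1,"dx": 0,"dy": 0,"dz": 0,"roll": 0}
    - {"fingers": -1,"dx": 0,"dy": 0,"dz": 0,"roll": 0}
    - {"fingers": -1,"dx": 0,"dy": 0,"dz": 0,"roll": 0}

```text
time: 3.38
tool_pos: [0.5386, 0.219, 0.2202]
tcp_rot: [2.47, 1.941, -0.0]
wrist_force: [0.6, -0.1, 0.5]
width: 1.0
grip_force: 0.0
```

```bash
python3 - <<'E'
from h import *
im,dep,cal=shot("wrist","w4");go([.538,.22,.12],76.3)
P=cloud("wrist",dep,cal)
cv2.imwrite("pics/w4c.png",cv2.resize(im[10:310,160:420],None,fx=2,fy=2,interpolation=2))
np.save("P4.npy",P);V=P[:275].reshape(-1,3)
m=(dep[:275].ravel()>0)&(abs(V[:,0]-.538)<.08)&(abs(V[:,1]-.22)<.13)
V=V[m]
k=V[:,2]>.048
q=V[k];print(k.sum(),cv2.minAreaRect(q[:,:2].astype(np.float32)*1000))
k=V[:,2]>.058;q=V[k];print("roll",k.sum(),q.mean(0).round(4),q[:,2].max(),cv2.minAreaRect(q[:,:2].astype(np.float32)*1000))
k=(V[:,2]>.0475)&(V[:,2]<.056);q=V[k];vx,vy,x0,y0=cv2.fitLine(q[:,:2].astype(np.float32),2,0,.01,.01).ravel();print("shaft line",vx,vy,x0,y0,np.degrees(np.arctan2(vy,vx)))
E
```

```text
t 3.42 pos [0.5386 0.2192 0.2202] yaw 76.33 tilt [ 2.e-04 -3.e-04 -1.e+00] F [0.7 0.3 0.4] -> dx dy dz [ 0.0007 -0.0008  0.1002] roll 0.03
4311 ((538.8082275390625, 219.3970947265625), (174.88938903808594, 44.99318313598633), 75.20950317382812)
roll 1863 [0.5389 0.2205 0.0644] 0.06881486036504919 ((538.7677001953125, 219.75193786621094), (40.317100524902344, 37.72077178955078), 76.54000091552734)
shaft line 0.23909637 0.97099584 0.5404858 0.22710478 76.16678
```

View pics/w4c.png

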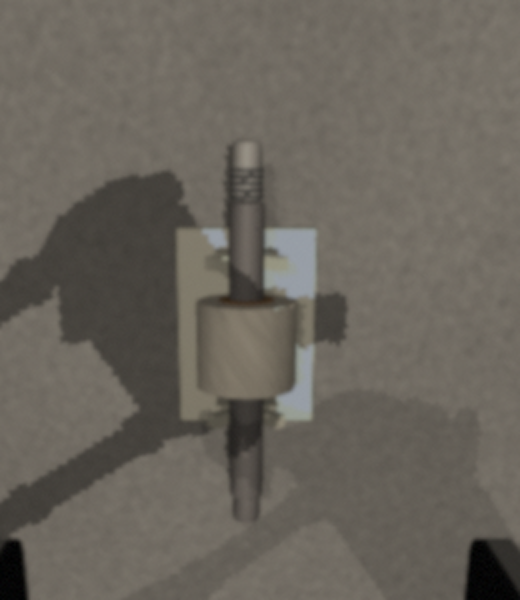

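The sprung end, with its rings and bright tip at crop (246,165), points along +tool x. The roll is centred under the TCP. I'll descend and grasp.

Call:
step_arm:
  commands:
    - {"fingers": -1,"dx": 0,"dy": 0,"dz": 0.06,"roll": 0}
    - {"fingers": -1,"dx": 0,"dy": 0,"dz": 0.11,"roll": 0}
    - {"fingers": -1,"dx": 0,"dy": 0,"dz": 0.15,"roll": 0}
    - {"fingers": -1,"dx": 0,"dy": 0,"dz": 0.18,"roll": 0}
    - {"fingers": -1,"dx": 0,"dy": 0,"dz": 0.198,"roll": 0}
    - {"fingers": -1,"dx": 0,"dy": 0,"dz": 0.198,"roll": 0}
    - {"fingers": 0,"dx": 0,"dy": 0,"dz": 0.198,"roll": 0}
    - {"fingers": 0.3,"dx": 0,"dy": 0,"dz": 0.198,"roll": 0}
  squeeze: 60

```text
time: 4.42
tool_pos: [0.5397, 0.2213, 0.0239]
tcp_rot: [2.467, 1.943, 0.005]
wrist_force: [-0.3, 0.0, -0.1]
width: 0.603
grip_force: 0.0
```

Call:
step_arm:
  commands:
    - {"fingers": 1,"dx": 0,"dy": 0,"dz": 0,"roll": 0}
    - {"fingers": 1,"dx": 0,"dy": 0,"dz": 0,"roll": 0}
    - {"fingers": 1,"dx": 0,"dy": 0,"dz": 0,"roll": 0}
    - {"fingers": 1,"dx": 0,"dy": 0,"dz": 0,"roll": 0}

```text
time: 4.92
tool_pos: [0.5394, 0.2214, 0.0243]
tcp_rot: [2.467, 1.944, 0.004]
wrist_force: [-1.6, -0.6, 6.0]
width: 0.493
grip_force: 59.9
```

Call:
step_arm:
  commands:
    - {"fingers": 1,"dx": 0,"dy": 0,"dz": -0.015,"roll": 0}
    - {"fingers": 1,"dx": 0,"dy": 0,"dz": -0.04,"roll": 0}
    - {"fingers": 1,"dx": 0,"dy": 0,"dz": -0.08,"roll": 0}
    - {"fingers": 1,"dx": 0,"dy": 0,"dz": -0.12,"roll": 0}
    - {"fingers": 1,"dx": 0,"dy": 0,"dz": -0.12,"roll": 0}
    - {"fingers": 1,"dx": 0,"dy": 0,"dz": -0.12,"roll": 0}

```text
time: 5.68
tool_pos: [0.5375, 0.2206, 0.1416]
tcp_rot: [-2.468, -1.944, 0.001]
wrist_force: [-0.9, 0.1, -3.0]
width: 0.498
grip_force: 61.0
```

```bash
cat > hand.py <<'E'
from h import *
def hand(tag):
    st=read_state();im,dep,cal=shot("wrist",tag);P=cloud("wrist",dep,cal)
    M=R.from_rotvec(st["tcp_rot"]).as_matrix();Q=(P-st["tool_pos"])@M
    q=Q[(dep>0)&(abs(Q[...,1])<.03)&(Q[...,0]>.024)&(Q[...,0]<.11)&(Q[...,2]<.01)&(Q[...,2]>-.06)]
    for lo,hi in [(.028,.04),(.04,.052),(.052,.062),(.066,.085)]:
        k=q[(q[:,0]>lo)&(q[:,0]<hi)]
        print(lo,len(k),"y-mid",((np.percentile(k[:,1],1)+np.percentile(k[:,1],99))/2).round(4),"width",(np.ptp(np.percentile(k[:,1],[1,99]))).round(4),"top z",np.percentile(k[:,2],[2,8]).round(4))
    print("tip x",np.percentile(q[:,0],[98,99,99.8]).round(4),len(q))
E
python3 - <<'E'
from hand import *
hand("w5");go([.5942,-.2272,.144],113.3)
s=np.load("w2.npz");import pickle;P=cloud("wrist",s["dep"],pickle.load(open("w2.pkl","rb")))
V=P[240:345,270:330].reshape(-1,3);V=V[(V[:,2]>.02)&(V[:,2]<.1)];print("dropper",len(V),V.mean(0),V.min(0),V.max(0))
E
```

```text
0.028 1208 y-mid 0.0002 width 0.0155 top z [-0.0283 -0.0279]
0.04 1284 y-mid 0.0003 width 0.0154 top z [-0.0285 -0.0278]
0.052 1175 y-mid 0.0003 width 0.0158 top z [-0.0283 -0.0277]
0.066 2067 y-mid 0.0005 width 0.0133 top z [-0.0275 -0.0268]
tip x [0.0849 0.0855 0.0862] 6626
t 5.72 pos [0.5368 0.2204 0.1405] yaw 76.46 tilt [-2.7e-03 -9.0e-04 -1.0e+00] F [-0.4  1.3 -2.6] -> dx dy dz [-0.4217  0.1606 -0.0033] roll -36.84
dropper 1513 [ 0.56268331 -0.41656739  0.05670038] [ 0.54572253 -0.43856154  0.02004113] [ 0.58309079 -0.40497407  0.08610985]
```

Call:
step_arm:
  commands:
    - {"fingers": 1,"dx": -0.055,"dy": 0.02,"dz": 0,"roll": -4}
    - {"fingers": 1,"dx": -0.11,"dy": 0.04,"dz": 0,"roll": -9}
    - {"fingers": 1,"dx": -0.165,"dy": 0.061,"dz": 0,"roll": -14}
    - {"fingers": 1,"dx": -0.22,"dy": 0.082,"dz": 0,"roll": -19}
    - {"fingers": 1,"dx": -0.275,"dy": 0.103,"dz": 0,"roll": -24}
    - {"fingers": 1,"dx": -0.33,"dy": 0.124,"dz": 0,"roll": -29}
    - {"fingers": 1,"dx": -0.385,"dy": 0.146,"dz": 0,"roll": -33}
    - {"fingers": 1,"dx": -0.42,"dy": 0.16,"dz": 0,"roll": -36.8}

```text
time: 6.72
tool_pos: [0.5938, -0.2272, 0.1392]
tcp_rot: [-1.725, -2.62, 0.002]
wrist_force: [0.2, 0.5, -1.7]
width: 0.497
grip_force: 60.9
```

Call:
step_arm:
  commands:
    - {"fingers": 1,"dx": 0,"dy": 0,"dz": 0,"roll": 0}
    - {"fingers": 1,"dx": 0,"dy": 0,"dz": 0,"roll": 0}
    - {"fingers": 1,"dx": 0,"dy": 0,"dz": 0,"roll": 0}

```text
time: 7.1
tool_pos: [0.5947, -0.2234, 0.141]
tcp_rot: [-1.726, -2.623, 0.0]
wrist_force: [-0.3, 0.9, -1.9]
width: 0.495
grip_force: 60.9
```

```bash
python3 - <<'E'
from hand import *
hand("w6");go([.5933,-.2255,.0417],113.3)
E
```

```text
0.028 1208 y-mid 0.0002 width 0.0155 top z [-0.0283 -0.0279]
0.04 1287 y-mid 0.0004 width 0.0154 top z [-0.0283 -0.0279]
0.052 1168 y-mid 0.0003 width 0.0158 top z [-0.0283 -0.0277]
0.066 2053 y-mid 0.0005 width 0.0133 top z [-0.0273 -0.0268]
tip x [0.0847 0.0854 0.0861] 6613
t 7.15 pos [ 0.5949 -0.2234  0.1414] yaw 113.33 tilt [-1.2e-03  8.0e-04 -1.0e+00] F [-0.2 -1.4 -3.4] -> dx dy dz [-0.0014 -0.0022  0.0997] roll 0.03
```

Call:
step_arm:
  commands:
    - {"fingers": 1,"dx": -0.002,"dy": -0.002,"dz": 0.03,"roll": 0}
    - {"fingers": 1,"dx": -0.002,"dy": -0.002,"dz": 0.06,"roll": 0}
    - {"fingers": 1,"dx": -0.002,"dy": -0.002,"dz": 0.085,"roll": 0}
    - {"fingers": 1,"dx": -0.002,"dy": -0.002,"dz": 0.1,"roll": 0}
    - {"fingers": 1,"dx": -0.002,"dy": -0.002,"dz": 0.1,"roll": 0}
    - {"fingers": 1,"dx": -0.002,"dy": -0.002,"dz": 0.1,"roll": 0}
    - {"fingers": 1,"dx": -0.002,"dy": -0.002,"dz": 0.1,"roll": 0}

```text
time: 8.02
tool_pos: [0.5955, -0.228, 0.0437]
tcp_rot: [1.727, 2.621, 0.001]
wrist_force: [0.3, -0.8, -2.6]
width: 0.496
grip_force: 61.0
```

```bash
python3 - <<'E'
from hand import *
shot("wrist","w7");im=np.load("w7.npz")["im"];cv2.imwrite("pics/w7.png",im)
go([.5933,-.2255,.0417],113.3)
E
```

```text
t 8.07 pos [ 0.5954 -0.228   0.0435] yaw 113.26 tilt [ 0.0023 -0.001  -1.    ] F [-0.7  0.5 -2.1] -> dx dy dz [ 0.0031 -0.0009  0.0018] roll -0.04
```

View pics/w7.png

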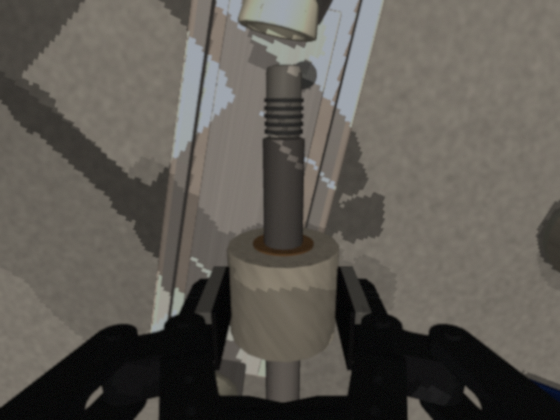

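The tip is at (285,68) and the cup mouth at (279,25), in line for an entry. I'll advance gently.

Call:
step_arm:
  commands:
    - {"fingers": 1,"dx": 0.003,"dy": -0.001,"dz": 0.002,"roll": 0}
    - {"fingers": 1,"dx": 0.006,"dy": -0.001,"dz": 0.002,"roll": 0}
    - {"fingers": 1,"dx": 0.01,"dy": -0.001,"dz": 0.002,"roll": 0}
    - {"fingers": 1,"dx": 0.013,"dy": -0.001,"dz": 0.002,"roll": 0}
    - {"fingers": 1,"dx": 0.013,"dy": -0.001,"dz": 0.002,"roll": 0}
    - {"fingers": 1,"dx": 0.013,"dy": -0.001,"dz": 0.002,"roll": 0}

```text
time: 8.82
tool_pos: [0.5884, -0.2161, 0.0401]
tcp_rot: [1.728, 2.623, -0.0]
wrist_force: [0.4, -0.4, -3.0]
width: 0.495
grip_force: 61.0
```

```bash
python3 - <<'E'
from h import *
u=np.array([np.cos(np.radians(101.3)),np.sin(np.radians(101.3))]);M0=np.array([.5703,-.2174])
s=read_state();M=R.from_rotvec(s["tcp_rot"]).as_matrix();t=s["tool_pos"]+M@[.0868,.0003,-.0203];d=t[:2]-M0
print("tip S,L,z",d@u,d@[u[1],-u[0]],t[2]);T=M0+.087*u;dr=np.array([np.cos(np.radians(113.3)),np.sin(np.radians(113.3))])
go([*(T-(.0868-.0125)*dr),.0417],113.3)
E
```

```text
tip S,L,z 0.08274074172427322 0.00026648006286664194 0.0604292243607559
t 8.82 pos [ 0.5884 -0.2161  0.0401] yaw 113.26 tilt [ 2.e-04 -1.e-04 -1.e+00] F [ 0.4 -0.4 -3. ] -> dx dy dz [ 0.0167  0.001  -0.0016] roll -0.04
```

Call:
step_arm:
  commands:
    - {"fingers": 1,"dx": 0.002,"dy": 0.0005,"dz": -0.001,"roll": 0}
    - {"fingers": 1,"dx": 0.004,"dy": 0.0005,"dz": -0.001,"roll": 0}
    - {"fingers": 1,"dx": 0.006,"dy": 0.0005,"dz": -0.001,"roll": 0}
    - {"fingers": 1,"dx": 0.008,"dy": 0.0005,"dz": -0.001,"roll": 0}
    - {"fingers": 1,"dx": 0.009,"dy": 0.0005,"dz": -0.001,"roll": 0}
    - {"fingers": 1,"dx": 0.009,"dy": 0.0005,"dz": -0.001,"roll": 0}

```text
time: 9.57
tool_pos: [0.5866, -0.2096, 0.0421]
tcp_rot: [1.725, 2.62, -0.002]
wrist_force: [1.1, -5.4, -2.3]
width: 0.495
grip_force: 61.0
```

```bash
cat > tip.py <<'E'
from h import *
import sys
u=np.array([np.cos(np.radians(101.3)),np.sin(np.radians(101.3))]);M0=np.array([.5703,-.2174])
s=read_state();M=R.from_rotvec(s["tcp_rot"]).as_matrix()
for n,x in(("spr",.0868),("pln",-.0902)):
  t=s["tool_pos"]+M@[x,.0003,-.0203];d=t[:2]-M0;print(n,"S,L,z",(d@u).round(4),(d@[u[1],-u[0]]).round(4),t[2].round(4))
print("axial F",(M.T@s["wrist_force"]).round(1),s["torque"].round(2))
c,yaw=float(sys.argv[1]),float(sys.argv[2])
T=M0+.087*u;a=np.radians(yaw)
go([*(T-(.0868-c)*np.array([np.cos(a),np.sin(a)])),.0417],yaw)
E
python3 tip.py .0125 113.3
```

```text
spr S,L,z 0.0895 -0.0003 0.062
pln S,L,z -0.0837 0.0365 0.0628
axial F [-5.3 -1.1  2.3] [-1.15 -0.32  0.07]
t 9.57 pos [ 0.5866 -0.2096  0.0421] yaw 113.29 tilt [ 0.0032 -0.0037 -1.    ] F [ 1.1 -5.4 -2.3] -> dx dy dz [0.0101 0.     0.0003] roll -0.01
```

Call:
step_arm:
  commands:
    - {"fingers": 1,"dx": 0.002,"dy": 0,"dz": 0,"roll": 0}
    - {"fingers": 1,"dx": 0.004,"dy": 0,"dz": 0,"roll": 0}
    - {"fingers": 1,"dx": 0.006,"dy": 0,"dz": 0,"roll": 0}
    - {"fingers": 1,"dx": 0.008,"dy": 0,"dz": 0,"roll": 0}
    - {"fingers": 1,"dx": 0.01,"dy": 0,"dz": 0,"roll": 0}
    - {"fingers": 1,"dx": 0.01,"dy": 0,"dz": 0,"roll": 0}
    - {"fingers": 1,"dx": 0.01,"dy": 0,"dz": 0,"roll": 0}

```text
time: 10.45
tool_pos: [0.5836, -0.2021, 0.0427]
tcp_rot: [1.722, 2.618, -0.004]
wrist_force: [2.5, -9.9, -1.9]
width: 0.495
grip_force: 61.0
```

```bash
python3 tip.py .0125 113.3
```

```text
spr S,L,z 0.0975 -0.0019 0.0624
pln S,L,z -0.0756 0.035 0.0638
axial F [-10.1  -1.7   2. ] [-1.83 -0.43  0.1 ]
t 10.45 pos [ 0.5836 -0.2021  0.0427] yaw 113.32 tilt [ 0.0053 -0.0063 -1.    ] F [ 2.5 -9.9 -1.9] -> dx dy dz [ 0.002  -0.0001  0.001 ] roll 0.02
```

Call:
step_arm:
  commands:
    - {"fingers": 1,"dx": 0.0015,"dy": 0,"dz": 0,"roll": 0}
    - {"fingers": 1,"dx": 0.003,"dy": 0,"dz": 0,"roll": 0}
    - {"fingers": 1,"dx": 0.003,"dy": 0,"dz": 0,"roll": 0}

```text
time: 10.82
tool_pos: [0.5827, -0.1998, 0.0429]
tcp_rot: [1.722, 2.617, -0.004]
wrist_force: [2.1, -11.8, -4.2]
width: 0.496
grip_force: 61.0
```

```bash
python3 tip.py .0125 101.3;python3 tip.py .0125 105.3
```

```text
spr S,L,z 0.1 -0.0023 0.0624
pln S,L,z -0.0731 0.0346 0.064
axial F [-11.7  -2.7   4.3] [-2.1  -0.47  0.08]
t 10.82 pos [ 0.5827 -0.1998  0.0429] yaw 113.33 tilt [ 0.0059 -0.0071 -1.    ] F [  2.1 -11.8  -4.2] -> dx dy dz [ 0.0012 -0.0157  0.0011] roll 12.03
spr S,L,z 0.1 -0.0023 0.0624
pln S,L,z -0.0731 0.0346 0.064
axial F [-11.7  -2.7   4.3] [-2.1  -0.47  0.08]
t 10.82 pos [ 0.5827 -0.1998  0.0429] yaw 113.33 tilt [ 0.0059 -0.0071 -1.    ] F [  2.1 -11.8  -4.2] -> dx dy dz [ 0.0002 -0.0106  0.0012] roll 8.03
```

Call:
step_arm:
  commands:
    - {"fingers": 1,"dx": 0,"dy": -0.0026,"dz": 0.0,"roll": 2}
    - {"fingers": 1,"dx": 0,"dy": -0.0053,"dz": 0.0005,"roll": 4}
    - {"fingers": 1,"dx": 0,"dy": -0.008,"dz": 0.0005,"roll": 6}
    - {"fingers": 1,"dx": 0,"dy": -0.0106,"dz": 0.001,"roll": 8}
    - {"fingers": 1,"dx": 0,"dy": -0.0106,"dz": 0.001,"roll": 8}
    - {"fingers": 1,"dx": 0,"dy": -0.0106,"dz": 0.001,"roll": 8}

```text
time: 11.58
tool_pos: [0.573, -0.2038, 0.0421]
tcp_rot: [1.901, 2.49, -0.002]
wrist_force: [2.5, -11.1, -1.3]
width: 0.498
grip_force: 61.0
```

```bash
python3 tip.py .0125 101.3
```

```text
spr S,L,z 0.0995 -0.0005 0.0617
pln S,L,z -0.077 0.0118 0.0631
axial F [-11.3  -0.5   1.4] [-1.87 -0.42 -0.01]
t 11.57 pos [ 0.573  -0.2038  0.0421] yaw 105.29 tilt [ 0.0061 -0.0066 -1.    ] F [  2.5 -11.1  -1.3] -> dx dy dz [ 0.0003 -0.0053  0.0003] roll 3.99
```

Call:
step_arm:
  commands:
    - {"fingers": 1,"dx": 0.0003,"dy": -0.0013,"dz": 0,"roll": 1}
    - {"fingers": 1,"dx": 0.0005,"dy": -0.0026,"dz": 0,"roll": 2}
    - {"fingers": 1,"dx": 0.0005,"dy": -0.004,"dz": 0,"roll": 3}
    - {"fingers": 1,"dx": 0.0005,"dy": -0.0053,"dz": 0,"roll": 4}
    - {"fingers": 1,"dx": 0.0005,"dy": -0.0053,"dz": 0,"roll": 4}
    - {"fingers": 1,"dx": 0.0005,"dy": -0.0053,"dz": 0,"roll": 4}

```text
time: 12.32
tool_pos: [0.5679, -0.2047, 0.042]
tcp_rot: [1.986, 2.422, -0.002]
wrist_force: [2.1, -12.0, -1.9]
width: 0.495
grip_force: 61.0
```

```bash
python3 tip.py .003 101.3; python3 - <<'E'
from h import *
im,dep,cal=shot("side","s2")
a=cv2.resize(im[90:200,215:325],(600,600),interpolation=2);cv2.imwrite("pics/s2c.png",a)
E
```

```text
spr S,L,z 0.0998 0.0003 0.0617
pln S,L,z -0.0771 0.0003 0.063
axial F [-12.1  -0.3   2. ] [-1.91 -0.43 -0.05]
t 12.32 pos [ 0.5679 -0.2047  0.042 ] yaw 101.29 tilt [ 0.0062 -0.0067 -1.    ] F [  2.1 -12.   -1.9] -> dx dy dz [-0.0097 -0.0001  0.0004] roll -0.01
```

View pics/s2c.png

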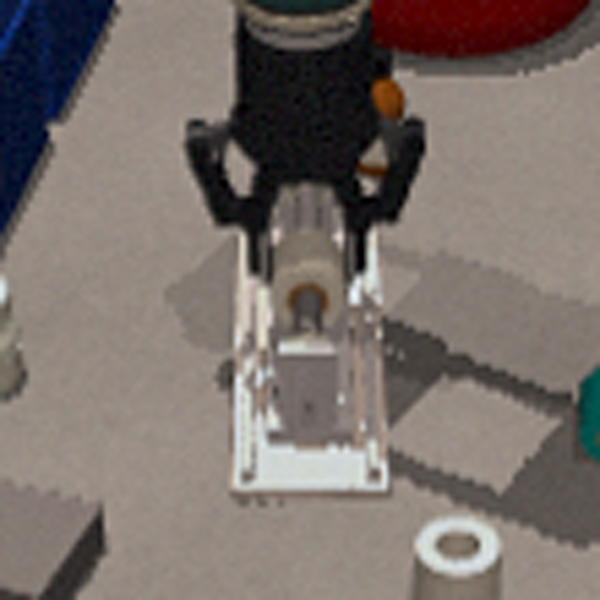

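The sprung end is seated in the near (+y) cup, at about crop (308,320), and the spindle lies in line. Now I'll ease back so the plain end goes into the far cup.

Call:
step_arm:
  commands:
    - {"fingers": 1,"dx": -0.002,"dy": 0,"dz": 0,"roll": 0}
    - {"fingers": 1,"dx": -0.004,"dy": 0,"dz": 0,"roll": 0}
    - {"fingers": 1,"dx": -0.006,"dy": 0,"dz": 0,"roll": 0}
    - {"fingers": 1,"dx": -0.008,"dy": 0,"dz": 0,"roll": 0}
    - {"fingers": 1,"dx": -0.008,"dy": 0,"dz": 0,"roll": 0}
    - {"fingers": 1,"dx": -0.008,"dy": 0,"dz": 0,"roll": 0}

```text
time: 13.12
tool_pos: [0.569, -0.2114, 0.0417]
tcp_rot: [1.988, 2.423, -0.0]
wrist_force: [2.8, -7.5, -1.6]
width: 0.498
grip_force: 61.0
```

```bash
python3 tip.py .003 101.3
```

```text
spr S,L,z 0.0931 0.0002 0.0615
pln S,L,z -0.0839 0.0001 0.0625
axial F [-7.9  1.3  1.7] [-1.27 -0.43 -0.1 ]
t 13.12 pos [ 0.569  -0.2114  0.0417] yaw 101.25 tilt [ 0.0053 -0.0047 -1.    ] F [ 2.8 -7.5 -1.6] -> dx dy dz [-0.003   0.0001  0.    ] roll -0.05
```

Call:
step_arm:
  commands:
    - {"fingers": 1,"dx": -0.001,"dy": 0,"dz": 0,"roll": 0}
    - {"fingers": 1,"dx": -0.002,"dy": 0,"dz": 0,"roll": 0}
    - {"fingers": 1,"dx": -0.003,"dy": 0,"dz": 0,"roll": 0}
    - {"fingers": 1,"dx": -0.004,"dy": 0,"dz": 0,"roll": 0}
    - {"fingers": 1,"dx": -0.004,"dy": 0,"dz": 0,"roll": 0}
    - {"fingers": 1,"dx": -0.004,"dy": 0,"dz": 0,"roll": 0}

```text
time: 13.88
tool_pos: [0.5695, -0.2144, 0.0415]
tcp_rot: [1.99, 2.424, 0.001]
wrist_force: [2.5, -6.5, -2.3]
width: 0.493
grip_force: 61.1
```

```bash
python3 tip.py .003 101.3
```

```text
spr S,L,z 0.09 0.0002 0.0614
pln S,L,z -0.087 -0.0 0.0622
axial F [-6.8  1.2  2.4] [-0.96 -0.47 -0.14]
t 13.88 pos [ 0.5695 -0.2144  0.0415] yaw 101.24 tilt [ 0.0046 -0.0032 -1.    ] F [ 2.5 -6.5 -2.3] -> dx dy dz [ 0.0001  0.0002 -0.0002] roll -0.06
```

Call:
step_arm:
  commands:
    - {"fingers": 1,"dx": -0.001,"dy": 0,"dz": 0,"roll": 0}
    - {"fingers": 1,"dx": -0.002,"dy": 0,"dz": 0,"roll": 0}
    - {"fingers": 1,"dx": -0.002,"dy": 0,"dz": 0,"roll": 0}

```text
time: 14.25
tool_pos: [0.5694, -0.2144, 0.0414]
tcp_rot: [1.991, 2.426, 0.003]
wrist_force: [4.4, -0.3, 4.8]
width: 0.494
grip_force: 62.1
```

```bash
python3 tip.py .003 101.3
```

```text
spr S,L,z 0.0899 0.0 0.0616
pln S,L,z -0.0871 -0.0001 0.0617
axial F [-1.2  4.2 -4.8] [ 0.09 -0.71 -0.08]
t 14.25 pos [ 0.5694 -0.2144  0.0414] yaw 101.24 tilt [ 3.1e-03 -3.0e-04 -1.0e+00] F [ 4.4 -0.3  4.8] -> dx dy dz [ 0.0001  0.0003 -0.0003] roll -0.06
```

The plain end has bottomed: position is unchanged while the axial load has moved to the cup. Releasing.

Call:
step_arm:
  commands:
    - {"fingers": -0.2,"dx": -0.001,"dy": 0,"dz": 0,"roll": 0}
    - {"fingers": -0.5,"dx": -0.001,"dy": 0,"dz": 0,"roll": 0}
    - {"fingers": -1,"dx": 0,"dy": 0,"dz": 0,"roll": 0}
    - {"fingers": -1,"dx": 0,"dy": 0,"dz": 0,"roll": 0}
    - {"fingers": -1,"dx": 0,"dy": 0,"dz": 0,"roll": 0}
    - {"fingers": -1,"dx": 0,"dy": 0,"dz": 0,"roll": 0}

```text
time: 15.0
tool_pos: [0.5678, -0.2144, 0.0401]
tcp_rot: [-1.993, -2.429, 0.0]
wrist_force: [-0.4, 0.2, 1.1]
width: 1.003
grip_force: 0.0
```

Call:
step_arm:
  commands:
    - {"fingers": -1,"dx": 0,"dy": 0,"dz": -0.02,"roll": 0}
    - {"fingers": -1,"dx": 0,"dy": 0,"dz": -0.05,"roll": 0}
    - {"fingers": -1,"dx": 0,"dy": 0,"dz": -0.1,"roll": 0}
    - {"fingers": -1,"dx": 0,"dy": 0,"dz": -0.15,"roll": 0}
    - {"fingers": -1,"dx": 0,"dy": 0,"dz": -0.18,"roll": 0}
    - {"fingers": -1,"dx": 0,"dy": 0,"dz": -0.18,"roll": 0}
    - {"fingers": -1,"dx": 0,"dy": 0,"dz": -0.18,"roll": 0}

```text
time: 15.88
tool_pos: [0.5674, -0.2143, 0.2201]
tcp_rot: [-1.993, -2.428, 0.0]
wrist_force: [-0.7, 0.2, -1.8]
width: 1.002
grip_force: 0.0
```

```bash
python3 - <<'E'
from h import *
im,dep,cal=shot("wrist","w9");P=cloud("wrist",dep,cal)
b,_,_=shot("side","s9")
cv2.imwrite("pics/w9c.png",np.hstack([cv2.resize(im[20:320,170:420],(400,480),interpolation=2),cv2.resize(b[90:200,225:315],(400,480),interpolation=2)]))
u=np.array([np.cos(np.radians(101.3)),np.sin(np.radians(101.3))]);M0=np.array([.5703,-.2174])
V=P[:275].reshape(-1,3);S=(V[:,:2]-M0)@u;L=(V[:,:2]-M0)@[u[1],-u[0]]
for lo,hi in[(-.068,-.05),(-.045,-.03),(-.015,.015),(.03,.045),(.045,.06),(.066,.078)]:
  k=(S>lo)&(S<hi)&(abs(L)<.03)&(V[:,2]>.045)&(V[:,2]<.1);print(lo,k.sum(),L[k].mean().round(4),np.percentile(V[k,2],[90,97]).round(4))
print(read_state()["wrist_force"],read_state()["time"])
E
```

```text
-0.068 310 -0.001 [0.0697 0.0701]
-0.045 286 -0.0006 [0.0694 0.07  ]
-0.015 1814 -0.0006 [0.0842 0.0847]
0.03 338 -0.0003 [0.0692 0.0697]
0.045 358 -0.0003 [0.0692 0.0698]
0.066 270 0.0001 [0.0683 0.0689]
[ 0.63432073 -0.02869945 -0.44681056] 15.975
```

View pics/w9c.png

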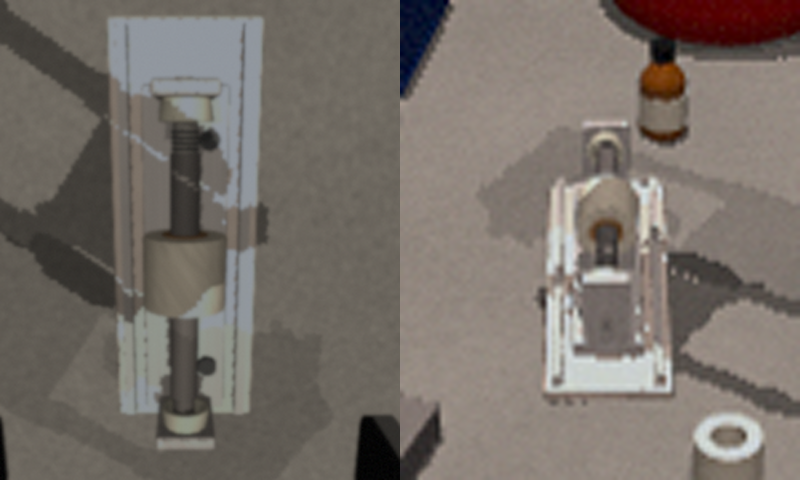

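The spindle hangs in both cups: sprung end at crop (187,110), plain end at (185,415). The shaft top is at 70 mm at both ends, so it is level, and the gripper is clear. Handing in.

```bash
python3 -c "from workcell import *;print(finish_job())"
```

```text
the job is handed in; nothing more can be done
None
```

The label roll hangs level in both cups, sprung end first, with spring forces around 12 N at most; the gripper has let go and is clear, and I handed the job in at about 16 s.

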